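# Drive the worn bush out of a bearing block on the bench ejector

### The job

Get the worn brass bush out of the bearing block with the bench ejector: swing the keeper (the plate with the orange pin) down until it clicks home across the block, bring the blue tray up under the outlet, then press the black knob all the way in so that the bush drops into the tray, and let the knob spring back out. At the end the keeper is still shut, the block still in its nest and the bush lying in the tray, never having fallen on the bench; leave everything else on the bench where it is.

Things in the scene. Friction and masses are not known exactly. Their poses are not given: they have to be found in the camera images.
- ejector_jig: Bench ejector, screwed down: dark base plate 116 x 136 x 12 mm, aluminium nest, blue rod guide (top 80 mm high). Origin on the bench under the middle of the outlet face (plane y = 0). The bush is ejected to its -y; the knob is at its +y; z up. Bore axis: along y, x = 0, 60 mm up. Below 38 mm nothing stands out beyond the outlet face; above, keeper and detent housing stand 8 to 11 mm out.
- keeper (a joint): Keeper angle (rad): 0 = shut across the outlet face, held by a spring-ball detent; up to 1.8 as its free end swings up (shut, it points to the jig's -x; open, it stands up and leans to +x). Turns about a line through keeper_hinge along the jig's y; stays where left (1 N at the pin moves it). The ball stops it at 0.14; about 5 N then snaps it home. Only fully shut does it hold the block.
- keeper_hinge (a point): Centre of the keeper's hinge, on the jig: 37 mm to the jig's +x, 4.5 mm to -y, 44 mm above the bench.
- keeper_pin (a point): Middle of the orange handle pin (12 mm diameter, 32 mm long, along the jig's y, standing out to -y from the keeper plate, which begins 16 mm from here on the +y side) at the keeper's free end, 64 mm from the hinge axis. Keeper shut: 58 mm to the jig's -x of the hinge and 28 mm above it. Push it over and down with closed fingers; no grip is needed.
- ejector (a joint): Travel of the ejector rod (m): 0 = out (rest), 0.050 = right in, at its stop. A spring returns it (2 N at rest, 4 N in). Driving the bush takes about 12 to 20 N, more when fast: push slowly (30 to 40 mm/s). The 12 mm steel rod meets the bush after about 6 mm and frees it after about 42 mm.
- knob_face (a point): Middle of the outer end face of the black palm knob (34 mm diameter, 22 mm deep), 60 mm above the bench. Push it along the jig's -y. At rest it lies 163 mm to the jig's +y of the jig's origin, clear of the base plate; pushed in, it is over the 12 mm high base plate and 23 mm from the blue guide.
- bearing_block: The bearing block, a dull grey-brown metal block 48 mm (x) x 30 mm (y) x 44 mm (z), lying loose in the nest, its axes parallel to the jig's at the start. Origin at its centre, 15 mm to the jig's +y of the outlet face and 60 mm above the bench. Do not handle it.
- bush_center (a point): Centre of the worn brass bush, 20 mm diameter, 24 mm long, 50 g, sitting tight in the block's bore at the start (axis along the jig's y). Falls 35 to 40 mm from the outlet into the tray and then lies 5 to 50 mm out from the outlet face.
- tray_center (a point): Centre of the blue open tray, half-way up: 100 mm (its x) x 90 mm (its y) x 26 mm high, walls and floor 5 mm thick, 130 g, loose. Its +y side faces roughly to the jig. In place its +y wall stands against the outlet face: this centre is then 45 to 50 mm from that face, in line with the bore. A wall can be pinched from above, or the tray pushed.
- new_bush: Bystander: the replacement bush, a light brass ring 20 mm diameter, 24 mm high, standing upright beside the jig. Origin at the centre of its underside.
- screwdriver: Bystander: orange-handled screwdriver, 170 mm long, lying on the bench. Origin at its middle, on the bench.
- pliers: Bystander: red-handled long-nose pliers, 160 mm long, lying. Origin near the pivot, on the bench.
- solder_reel: Bystander: grey solder reel, 54 mm diameter, 42 mm high, standing. Origin at the centre of its underside.
- coffee_cup: Bystander: black cup, 72 mm diameter, 85 mm high. Origin at the centre of its underside.
- cleaner: Bystander: yellow cleaner bottle, 52 mm diameter, 150 mm high. Origin at the centre of its underside.
- multimeter: Bystander: black and yellow hand multimeter, 142 x 82 x 34 mm, lying. Origin at the centre of its underside.

How it is judged:
By the outcome, as a careful person would: the job done as asked, in the order asked, and still so for the second after the job is handed in, with the robot touching nothing.
It also fails if it takes over 61 s, if anything falls off the work surface, if the arm or the gripper's body presses on something with over 40 N, if the wrist force passes 120 N, or if a joint passes its speed limit or range.

### The arm

A 6-joint arm with a two-finger parallel gripper is mounted at the origin on the work surface. World frame = base frame: x ahead of the robot, y to its left, z up, the work surface at z = 0. Lengths are in m, angles in rad, forces in N, time in s.
With the tool pointing down it reaches from about 0.375 to 0.9 m from the base axis. Payload 3.1 kg.
Tool frame: the origin (TCP) lies on the centre line of the jaws, within the pads' length; the fingertips stand 22 mm ahead of it and the grasp point (between the pads) lies 3 mm ahead of it; z points along the fingers, x is the direction in which the jaws open and shut, and the axes are right-handed (so a half turn about z gives the same grasp; the last joint's range is limited). The gripper opens to 87 mm and grips with 3 to 60 N. Pads are 19 mm wide; open, the fingers measure 117 mm over their backs; the gripper's body (75 mm by 190 mm) begins 51 mm behind the grasp point.
Start: joints at [-1.381, 0.527, 1.433, -0, 1.181, -0.178], TCP at [0.225, -0.583, 0.245] pointing down, gripper open.
Joint ranges: [-3.08, 3.08], [-0.75, 2.2], [0.22, 2.44], [-1.43, 4.57], [0, 2.65], [-2.85, 2.85]. Speed limits (rad/s): [2.79, 2.79, 3.14, 3.14, 3.14, 3.14].

### API

Orientations are given as a unit quaternion [x, y, z, w].
In Python, from rig import robot, camera, order gives the robot as it stands.
- The arm moves only by the shell command python3 -m pendant 'ROWS' [OPENING] [FORCE]. ROWS is JSON, a list of rows, each a list of 2 entries, a list of its own where there are three numbers: the shift along the tool's x, y, z in mm, then the turn about the tool's z in degrees. A call has 1 to 8 rows; each row shifts and turns the commanded pose from where the row before left it, along the tool's axes as they then stand; what a row does not reach is not made up. A row lasts 1/8 s, in which the tool goes at most 62.5 mm and 10.7 degrees, less where a joint would pass 70% of its speed; a pose out of reach is approached as far as the arm can. A call with a gripper value outside its range is refused whole. OPENING is the finger opening in mm, from 0 to 87, set as the call begins (- or left out, the last holds). The fingers move at their own pace and stop on an object; FORCE is the grip in N (left out, the last holds). Time passes only in rows, so rows that do not move let the fingers close. It gives the time, the measured TCP pose, the force and the opening at its end, in the units of the state.
- robot.get_obs(): the state, without advancing time (a new reading comes with each control period).
- camera(name): name is "scene" or "top" or "wrist"; returns a dict with "pixels" (384x512x3 uint8, blue, green, red), "mtx" (3x3 intrinsics, pixels), "R" (3x3) and "t" (3): a world point X has camera coordinates R X + t. Camera axes: x right, y down, z forward; pixel columns grow to the right and rows downward; lengths in m; the calibration is good to about 2 mm. The wrist camera is an equidistant fisheye: a pixel r from the principal point sees the ray r / f radians off the axis. A picture is of the moment at which its call begins. There is no depth.
- order.hand_in(): hands the job in, once; it reports no verdict.
The state is a dict: "time": time; "q": joint angles; "joint_velocities": joint speeds; "joint_torque": joint torques, N m; "position": TCP position; "tool_rot": TCP orientation; "ft_force": force on the tool from outside, world axes, zero at the start; "moment": the same for the moment, N m; "grip_width": finger opening in m.
Only numpy, scipy, OpenCV 4.12 (cv2) and the standard library are available. Lean on these libraries where they do the work, as an engineer would, in place of code of your own. Each camera call takes 0.05 s, during which the arm holds its last target. There are 200 camera calls.

## Working session

There is one attempt and no reset: what is moved stays moved. The work goes in short steps, Python scripts to look and compute and a shell command to move; the robot and the scene stay as the last step left them, time stands still between calls to the robot, and variables do not carry over. Pictures are saved under pics/ and viewed, about 8 in all and at most 12, crops included, and the job is handed in when it is done.

```bash
mkdir -p pics; ls
python3 - <<'E'
from rig import robot,camera
import cv2,numpy as np
o=robot.get_obs();print({k:np.round(v,3) for k,v in o.items()})
for n in("scene","top"):
    c=camera(n);cv2.imwrite(f"pics/{n}0.png",cv2.resize(c["pixels"],(768,576)));print(n,c["mtx"],c["R"].round(3),c["t"].round(3))
    np.savez(f"{n}0.npz",**c)
E
```

```text
pics
{'time': np.float64(0.0), 'q': array([-1.381,  0.528,  1.434,  0.   ,  1.181, -0.179]), 'joint_velocities': array([-0.001,  0.001,  0.   , -0.002, -0.   ,  0.   ]), 'joint_torque': array([ -0.   , -44.004, -17.659,   0.063,   0.058,  -0.   ]), 'position': array([ 0.225, -0.583,  0.244]), 'tool_rot': array([ 0.824, -0.566, -0.001, -0.001]), 'ft_force': array([ 0.608, -0.165,  0.591]), 'moment': array([-0.004, -0.028, -0.023]), 'grip_width': np.float64(0.087)}
scene [[410.59651966   0.         251.389138  ]
 [  0.         410.59651966 189.36073254]
 [  0.           0.           1.        ]] [[-0.352  0.936  0.013]
 [ 0.769  0.297 -0.566]
 [-0.533 -0.189 -0.825]] [ 0.245 -0.421  1.789]
top [[397.4864135    0.         259.88719394]
 [  0.         397.4864135  191.51125522]
 [  0.           0.           1.        ]] [[ 0.005 -1.     0.027]
 [-0.987 -0.009 -0.16 ]
 [ 0.16  -0.026 -0.987]] [-0.053  0.609  1.064]
```

View pics/scene0.png

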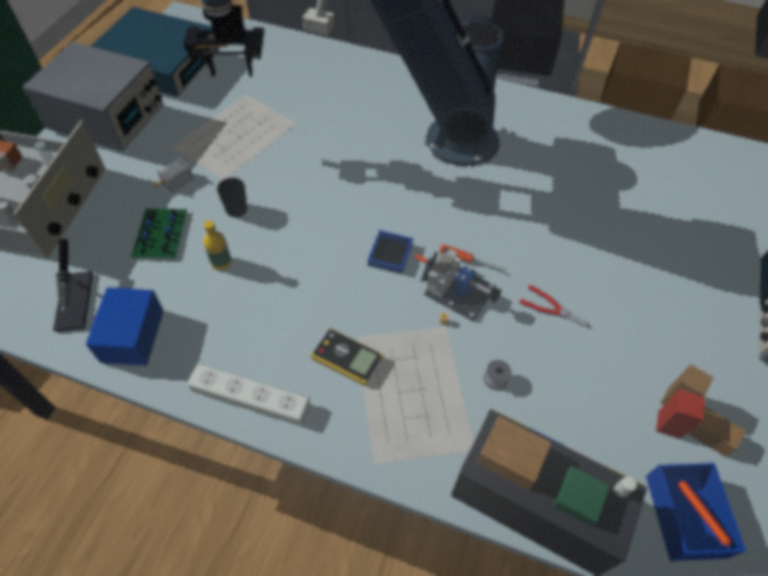

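View pics/top0.png

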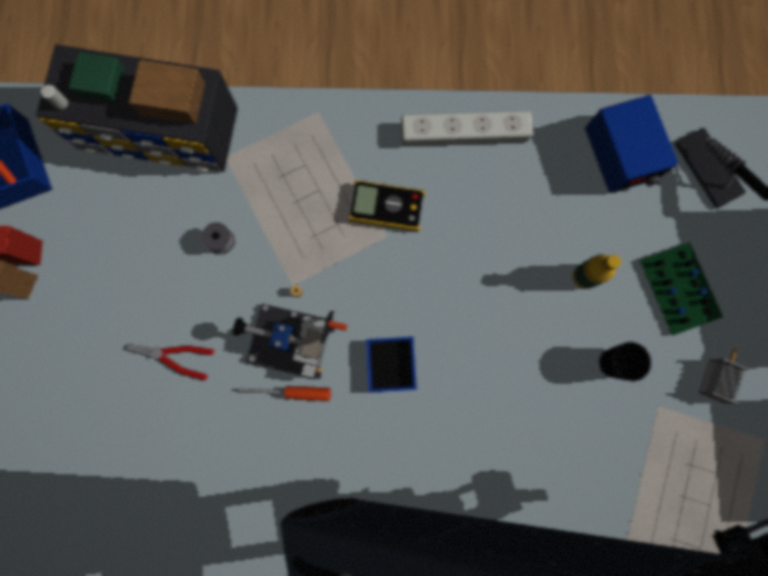

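Jig in the top view is near (290,340) of 768x576, with its outlet to the right (world -y), the knob at (238,326) and the orange pin at (338,325). The tray is at (391,363). The new bush is at (296,291) and the screwdriver at (290,393), close to the jig.

```bash
cat > h.py <<'E'
import numpy as np,cv2
def ray(c,uv):
    u=np.array(uv,float);K=c["mtx"];R=c["R"];t=c["t"]
    return -R.T@t, R.T@np.array([(u[0]-K[0,2])/K[0,0],(u[1]-K[1,2])/K[1,1],1])
def fray(c,uv):
    K=c["mtx"];d=np.array([uv[0]-K[0,2],uv[1]-K[1,2]]);r=np.hypot(*d);th=r/K[0,0]
    v=np.array([*(d/max(r,1e-9)*np.sin(th)),np.cos(th)]);return -c["R"].T@c["t"],c["R"].T@v
def onz(c,uv,z,f=ray):
    o,d=f(c,uv);return o+d*(z-o[2])/d[2]
def meet(*rays):
    A=np.zeros((3,3));b=np.zeros(3)
    for o,d in rays:
        d=d/np.linalg.norm(d);P=np.eye(3)-np.outer(d,d);A+=P;b+=P@o
    p=np.linalg.solve(A,b);return p,[float(np.linalg.norm((np.eye(3)-np.outer(d,d)/(d@d))@(p-o))) for o,d in rays]
def blobs(img,lo,hi,box,amin=15):
    x0,y0,x1,y1=box;hsv=cv2.cvtColor(img[y0:y1,x0:x1],cv2.COLOR_BGR2HSV);m=cv2.inRange(hsv,lo,hi)
    cs=cv2.findContours(m,cv2.RETR_EXTERNAL,cv2.CHAIN_APPROX_NONE,offset=(x0,y0))[0]
    return sorted([c for c in cs if cv2.contourArea(c)>=amin],key=cv2.contourArea,reverse=True)
E
python3 - <<'E'
from h import *
T=dict(np.load("top0.npz"));S=dict(np.load("scene0.npz"))
def rep(n,c,lo,hi,box,z,a=8):
    for b in blobs(c["pixels"],lo,hi,box,a)[:4]:
        r=cv2.minAreaRect(b);print(n,cv2.contourArea(b),np.round(r[0],1),np.round(r[1],1),round(r[2],1),'world',onz(c,r[0],z).round(3),'corners',[onz(c,p,z)[:2].round(3).tolist() for p in cv2.boxPoints(r)])
rep('tray top',T,(105,120,40),(130,255,255),(235,210,290,270),.026)
rep('guide',T,(105,120,40),(130,255,255),(165,205,210,240),.08)
rep('tray sc',S,(105,120,40),(130,255,255),(235,145,285,190),.026)
rep('orange T',T,(0,150,120),(14,255,255),(140,205,235,272),.1)
rep('orange S',S,(0,150,120),(14,255,255),(265,155,345,190),.1)
rep('dark T',T,(0,0,0),(179,255,60),(150,195,235,255),.012,20)
out=np.hstack([cv2.resize(T["pixels"][190:270,140:240],(400,320),interpolation=cv2.INTER_CUBIC),cv2.resize(S["pixels"][140:220,255:355],(400,320),interpolation=cv2.INTER_CUBIC)])
cv2.imwrite("pics/crop1.png",out)
E
```

```text
tray top 1046.0 [260.  242.6] [34.9 31.9] 86.8 world [ 0.468 -0.05   0.026] corners [[0.514, -0.002], [0.52, -0.092], [0.423, -0.098], [0.418, -0.009]]
guide 136.0 [186.9 223.7] [13.3 17. ] 14.0 world [0.516 0.147 0.08 ] corners [[0.498, 0.169], [0.542, 0.16], [0.534, 0.125], [0.49, 0.134]]
tray sc 67.0 [259.8 166.8] [23.9 22. ] 15.3 world [ 0.476 -0.049  0.026] corners [[0.528, -0.087], [0.426, -0.102], [0.424, -0.011], [0.524, 0.001]]
orange T 147.5 [204.6 261.7] [29.2  6.5] 5.0 world [0.416 0.095 0.1  ] corners [[0.411, 0.133], [0.427, 0.132], [0.421, 0.057], [0.405, 0.058]]
orange T 19.0 [225.  216.6] [10.4  2.7] 15.9 world [0.534 0.044 0.1  ] corners [[0.534, 0.059], [0.541, 0.057], [0.534, 0.03], [0.527, 0.032]]
orange S 19.0 [308.8 170.1] [9.3 3.3] 21.8 world [0.483 0.131 0.1  ] corners [[0.489, 0.115], [0.474, 0.115], [0.478, 0.148], [0.492, 0.147]]
dark T 1321.0 [193.2 225. ] [51.1 47.2] 14.9 world [0.518 0.14  0.012] corners [[0.471, 0.225], [0.602, 0.196], [0.565, 0.053], [0.435, 0.085]]
dark T 76.0 [159. 218.] [12. 10.] 90.0 world [0.537 0.237 0.012] corners [[0.554, 0.252], [0.554, 0.224], [0.52, 0.222], [0.52, 0.251]]
```

View pics/crop1.png

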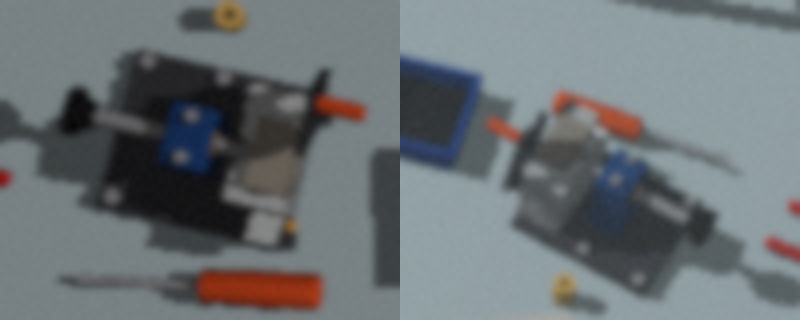

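The crop shows (4x) the base plate corners at about (142,50), (93,207) and (296,249), the knob at (78,109) and the pin from (318,102) to (365,113). The keeper is open. Now I'll triangulate.

Run:
```python
from h import *
T=dict(np.load("top0.npz"));S=dict(np.load("scene0.npz"))
t=lambda x,y:(140+x/4-.4,190+y/4-.4); s=lambda x,y:(255+(x-400)/4-.4,140+y/4-.4)
P=[onz(T,t(*p),.012) for p in((142,50),(93,207),(296,249))];print('plate T',np.round(P,3))
print(np.linalg.norm(P[0]-P[1]),np.linalg.norm(P[1]-P[2]), [np.degrees(np.arctan2(*(a-b)[:2][::-1])) for a,b in((P[0],P[1]),(P[1],P[2]))])
Q=[onz(S,s(*p),.012) for p in((512,227),(653,297))];print('plate S (+x? corners)',np.round(Q,3),np.linalg.norm(Q[0]-Q[1]))
for n,a,b in(('pin tip',(365,113),(491,123)),('pin root',(318,102),(517,137)),('knob',(78,109),(703,222)),('guide',(195,136),(625,170)),('detentdot',(291,226),(0,0))):
    if b[0]: print(n,meet(ray(T,t(*a)),ray(S,s(*b))))
    else: print(n,onz(T,t(*a),.06))
psi=np.radians(14)
mid=(P[0]+P[2])/2;print('plate mid',mid)
```

```text
plate T [[0.583 0.193 0.012]
 [0.471 0.223 0.012]
 [0.442 0.08  0.012]]
0.11593107349282551 0.14629443977050383 [np.float64(-15.0149304954784), np.float64(78.74257010405634)]
plate S (+x? corners) [[0.562 0.069 0.012]
 [0.587 0.206 0.012]] 0.13950074437480192
pin tip (array([0.52937791, 0.029981  , 0.10753514]), [0.0014366302697599608, 0.001436630269759961])
pin root (array([0.53675889, 0.05827943, 0.11009865]), [0.0010297974306104443, 0.0010297974306104985])
knob (array([0.53454378, 0.22604579, 0.06679442]), [0.0013386195853287727, 0.0013386195853287795])
guide (array([0.51525514, 0.14708324, 0.078463  ]), [0.003780563137046294, 0.003780563137046344])
detentdot [0.45725659 0.07950359 0.06      ]
plate mid [0.51263058 0.13668729 0.012     ]
```

```bash
python3 -m pendant '[[[-38,-42,0],0],[[-38,-42,0],0],[[-38,-42,0],0],[[-38,-42,0],0],[[-38,-42,0],0],[[-38,-42,0],0],[[-38,-42,0],0],[[-38,-42,0],0]]' 0
python3 -m pendant '[[[-40,-44,0],0],[[-40,-44,0],0],[[-39,-44,0],-7],[[0,0,0],-10],[[0,0,0],-10],[[0,0,0],-10],[[0,0,0],-10],[[0,0,0],-8]]'
python3 - <<'E'
from rig import robot,camera
from h import *
o=robot.get_obs();print(o["position"].round(3),o["tool_rot"].round(3),o["q"].round(2))
c=camera("wrist");np.savez("w1.npz",**c);cv2.imwrite("pics/w1.png",cv2.resize(c["pixels"],(800,600),interpolation=cv2.INTER_CUBIC));print(c["mtx"],c["R"].round(2),(-c["R"].T@c["t"]).round(3))
E
```

```text
time: 1.1
position: [0.4294, -0.1769, 0.2444]
tool_rot: [0.824, -0.566, -0.0, -0.0]
ft_force: [0.7, 0.2, 0.2]
grip_width: 0.015
time: 2.1
position: [0.509, -0.02, 0.2442]
tool_rot: [0.993, -0.119, -0.0, -0.0]
ft_force: [0.0, -0.0, -0.3]
grip_width: 0.0006
[ 0.509 -0.02   0.244] [ 0.993 -0.119 -0.    -0.   ] [-0.26  0.37  1.72 -0.    1.05 -0.02]
[[297.31863964   0.         248.92931736]
 [  0.         297.31863964 193.21006705]
 [  0.           0.           1.        ]] [[ 0.97 -0.23 -0.  ]
 [-0.23 -0.94  0.25]
 [-0.06 -0.25 -0.97]] [0.525 0.046 0.385]
```

View pics/w1.png

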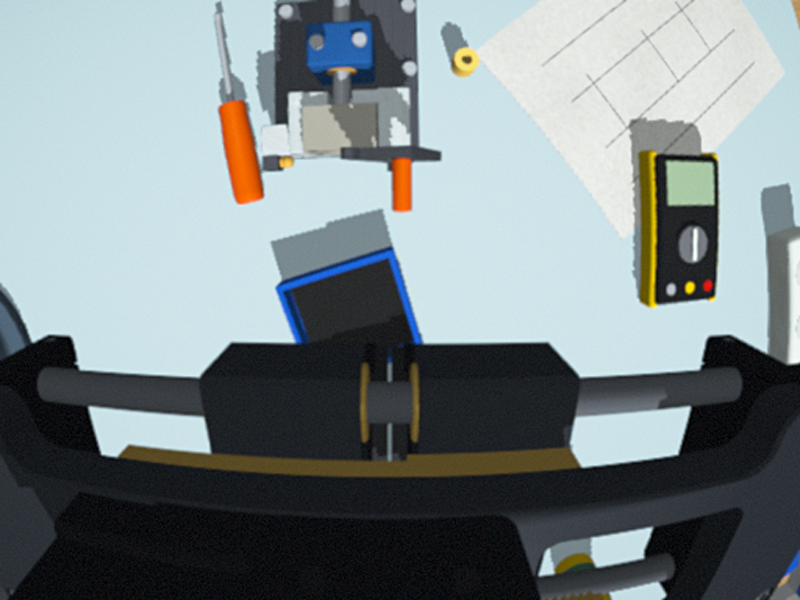

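Wrist view: the jig is square to the image. Pin runs (402,160)-(402,210), block front edge (302,152)-(378,152), base right edge near x=417, guide centre near x=341, tray near edge (278,290)-(390,252), detent ball (286,162).

Run:
```python
from h import *
c=dict(np.load("w1.npz"));k=1.5625
f=lambda x,y,z:onz(c,(x/k,y/k),z,fray)
for n,p in dict(pinroot=(402,160,.109),pintip=(402,210,.109),blkL=(302,152,.082),blkR=(378,152,.082),baseR1=(417,20,.012),baseR2=(417,145,.012),guideL=(308,24,.08),guideR=(373,24,.08),trayNL=(278,288,.026),trayNR=(392,251,.026)).items(): print(n,f(*p).round(4))
d=f(*(417,20,.012))-f(417,145,.012);print('yaw base',np.degrees(np.arctan2(-d[0],d[1])))
d=f(378,152,.082)-f(302,152,.082);print('yaw block',np.degrees(np.arctan2(d[1],d[0])))
d=f(402,160,.109)-f(402,210,.109);print('yaw pin',np.degrees(np.arctan2(-d[0],d[1])),np.linalg.norm(d))
d=f(373,24,.08)-f(308,24,.08);print('yaw guide',np.degrees(np.arctan2(d[1],d[0])))
yaw=np.radians(-13.5);X=np.array([np.cos(yaw),np.sin(yaw)]);Y=np.array([-X[1],X[0]])
print('mid blk front',(f(302,152,.082)+f(378,152,.082))/2, 'base edge->origin x', f(417,145,.012)[:2]-.058*X)
```

```text
pinroot [0.5348 0.0574 0.109 ]
pintip [0.5279 0.0285 0.109 ]
blkL [0.4742 0.0799 0.082 ]
blkR [0.522  0.0672 0.082 ]
baseR1 [0.578  0.1733 0.012 ]
baseR2 [0.5527 0.0704 0.012 ]
guideL [0.4979 0.1659 0.08  ]
guideR [0.5395 0.1539 0.08  ]
trayNL [ 0.4174 -0.0133  0.026 ]
trayNR [ 0.5139 -0.0063  0.026 ]
yaw base -13.768890884485852
yaw block -14.881616576567017
yaw pin -13.43166703538623 0.029744965269948617
yaw guide -16.117506767074282
mid blk front [0.49812076 0.07354904 0.082     ] base edge->origin x [0.49632884 0.08394278]
```

```bash
python3 -m pendant '[[[20,-31,0],0],[[21,-32,0],0],[[0,0,50],0],[[0,0,50],0],[[0,0,52],0],[[0,0,0],0]]'
python3 -m pendant '[[[-9,0,0],0],[[-9,0,0],0],[[-8,0,0],0],[[-8,0,0],0],[[-8,0,0],0],[[-8,0,0],0],[[-8,0,0],0],[[-8,0,0],0]]'
python3 - <<'E'
from rig import camera
import cv2
from h import *
c=camera("wrist");np.savez("w2.npz",**c);cv2.imwrite("pics/w2.png",cv2.resize(c["pixels"],(800,600))[:420])
E
```

```text
time: 2.9
position: [0.5607, 0.0315, 0.0886]
tool_rot: [0.993, -0.122, -0.005, -0.0]
ft_force: [-0.3, 1.3, 0.3]
grip_width: 0.0005
time: 3.9
position: [0.4999, 0.0471, 0.0925]
tool_rot: [0.993, -0.121, 0.0, -0.0]
ft_force: [1.4, -0.1, -0.8]
grip_width: 0.0006
```

View pics/w2.png

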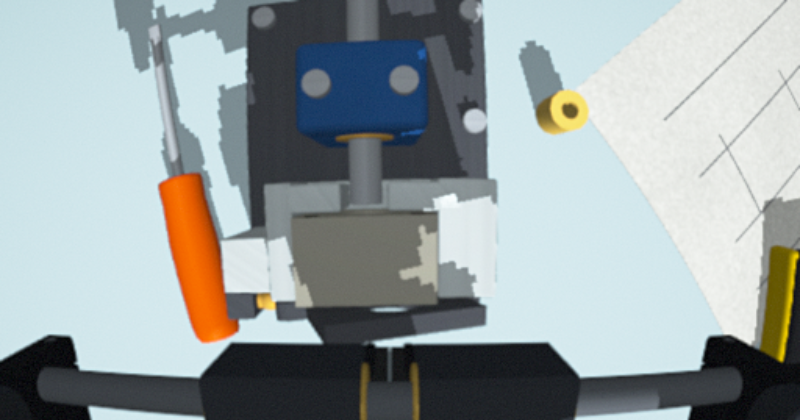

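The keeper has swung over to roughly 140°. Now lift, shift over the pin and press down.

```bash
python3 -m pendant '[[[0,0,-35],0],[[-14,0,0],0],[[-14,0,0],0],[[0,0,8],0],[[0,0,6],0],[[0,0,5],0],[[0,0,3],0],[[0,0,2],0]]'
python3 -m pendant '[[[0,0,2],0],[[0,0,2],0],[[0,0,1],0],[[0,0,0],0]]'
```

```text
time: 4.95
position: [0.4636, 0.0556, 0.102]
tool_rot: [0.993, -0.121, -0.011, -0.0]
ft_force: [-13.8, 4.1, 11.0]
grip_width: 0.0004
time: 5.45
position: [0.4617, 0.056, 0.0976]
tool_rot: [0.993, -0.121, -0.013, -0.0]
ft_force: [-16.0, 4.3, 21.9]
grip_width: 0.0005
```

Run:
```python
from rig import camera
import cv2
from h import *
c=camera("wrist");s=camera("scene")
w=cv2.resize(c["pixels"],(640,480),interpolation=cv2.INTER_CUBIC)[:340]
t=cv2.resize(s["pixels"][140:210,255:345],(640,498),interpolation=cv2.INTER_CUBIC)[:250]
cv2.imwrite("pics/w3.png",np.vstack([w,t]))
```

```text
(no output)
```

View pics/w3.png

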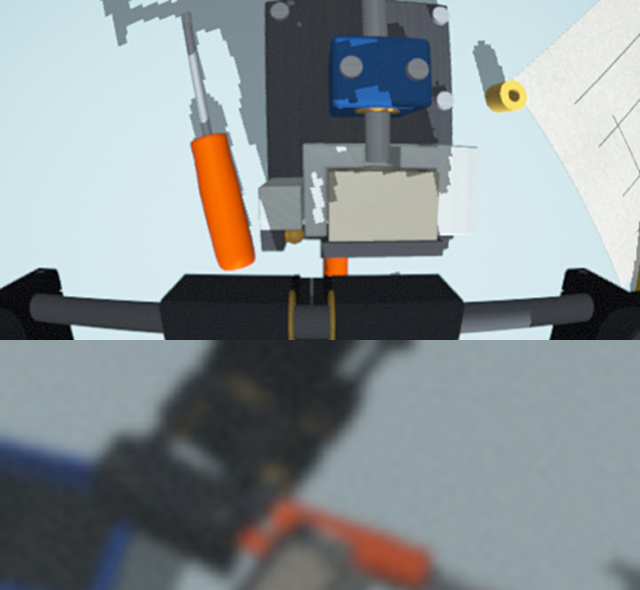

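Keeper plate now lies across the block front, with the pin at (336,262), right of the gripper centre (312). The fingers slid a bit to -x. I'll lift and measure the pin.

```bash
python3 -m pendant '[[[0,0,-35],0],[[0,35,-5],0],[[0,0,0],0]]'
python3 - <<'E'
from rig import camera,robot
from h import *
c=camera("wrist");np.savez("w4.npz",**c)
O=np.array([.4985,.0765]);a=np.radians(-13.7);X=np.array([np.cos(a),np.sin(a)]);Y=np.array([-X[1],X[0]])
for b in blobs(c["pixels"],(0,150,100),(14,255,255),(0,0,512,250)):
    r=cv2.boundingRect(b);m=cv2.moments(b);u=(m["m10"]/m["m00"],m["m01"]/m["m00"])
    for z in(.072,.080):
        p=onz(c,u,z,fray)[:2]-O;print(r,np.round(u,1),z,'jig xy',(p@X).round(4),(p@Y).round(4))
cv2.imwrite("pics/w4.png",cv2.resize(c["pixels"][100:250,100:356],(768,450),interpolation=cv2.INTER_CUBIC))
E
```

```text
time: 5.92
position: [0.465, 0.0184, 0.1383]
tool_rot: [0.992, -0.123, 0.0, 0.0]
ft_force: [-0.1, 0.6, 0.3]
grip_width: 0.0002
(151, 70, 42, 94) [171.1 117.1] 0.072 jig xy -0.0737 0.0049
(151, 70, 42, 94) [171.1 117.1] 0.08 jig xy -0.0716 0.0049
(239, 137, 16, 45) [246.7 158.6] 0.072 jig xy -0.0206 -0.0257
(239, 137, 16, 45) [246.7 158.6] 0.08 jig xy -0.0205 -0.0246
```

View pics/w4.png

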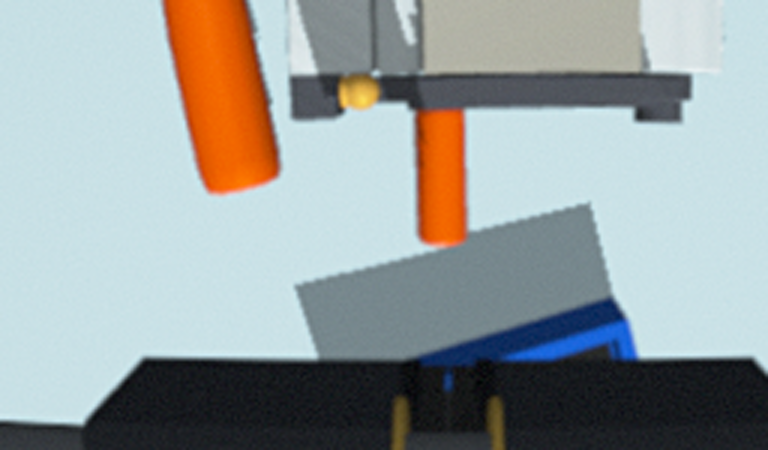

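Keeper shut: pin measured at jig (-20.6, -25.7) mm against an expected (-21, -25), and the plate lies square across the block. Next, go behind the tray with fingers spread and aligned to it.

```bash
python3 -m pendant '[[[13,42,0],0],[[13,42,0],0],[[12,42,0],0],[[0,0,0],-9],[[0,0,0],-8.7],[[0,0,36],0],[[0,0,36],0],[[0,0,36],0]]' 50
python3 -m pendant '[[[0,0,0],0]]'
python3 - <<'E'
from rig import camera,robot
from h import *
c=camera("top");np.savez("t2.npz",**c)
O=np.array([.4985,.0765]);a=np.radians(-13.7);X=np.array([np.cos(a),np.sin(a)]);Y=np.array([-X[1],X[0]])
p=robot.get_obs()["position"][:2]-O;print('tcp jig',p@X,p@Y)
w=camera("wrist");cv2.imwrite("pics/w5.png",cv2.resize(w["pixels"],(640,480)))
E
```

```text
time: 6.98
position: [0.4715, -0.1111, 0.0286]
tool_rot: [0.999, 0.033, -0.0, -0.0]
ft_force: [0.5, -0.1, 0.4]
grip_width: 0.05
time: 7.1
position: [0.4696, -0.1103, 0.0277]
tool_rot: [0.999, 0.033, -0.003, -0.002]
ft_force: [-0.6, -0.2, 0.5]
grip_width: 0.05
tcp jig 0.0171552317970418 -0.18860675052388093
```

View pics/w5.png

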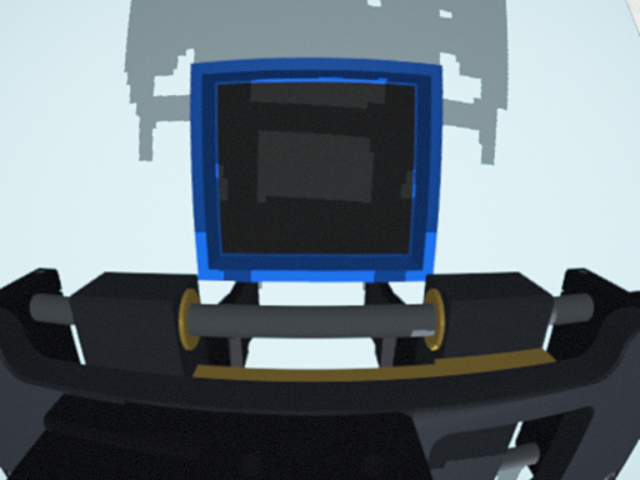

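The spread fingers (at about (240,310) and (380,310)) are straight behind the tray wall and parallel to it. Now push while turning with it.

```bash
python3 -m pendant '[[[0,-6,0],0],[[-1,-9,0],2.5],[[-1,-9,0],2.5],[[-1,-9,0],2.5],[[-1,-9,0],2.5],[[-1,-9,0],2.5],[[-1,-9,0],2.5],[[0,-8,0],2.5]]'
python3 -m pendant '[[[0,0,0],0]]'
cat > jig.py <<'E'
from rig import camera,robot
from h import *
O=np.array([.4985,.0765]);a=np.radians(-13.7);X=np.array([np.cos(a),np.sin(a)]);Y=np.array([-X[1],X[0]])
def J(p): p=np.array(p[:2])-O; return (np.array([p@X,p@Y])*1e3).round(1)
def tcp(): o=robot.get_obs();q=o["tool_rot"];return 'tcp jig',J(o["position"]),o["position"][2].round(4),'tool x yaw rel',np.degrees(2*np.arctan2(q[1],q[0])+0-a).round(1),'F',o["ft_force"].round(1)
E
python3 - <<'E'
from jig import *
print(tcp())
c=camera("wrist")
bs=blobs(c["pixels"],(100,120,40),(130,255,255),(100,100,420,240),100)
for b in bs[:1]:
    r=cv2.minAreaRect(b);print(r,[J(onz(c,p,.026,fray)).tolist() for p in cv2.boxPoints(r)])
cv2.imwrite("pics/w6.png",cv2.resize(c["pixels"],(640,480)))
E
```

```text
time: 8.2
position: [0.4692, -0.0433, 0.032]
tool_rot: [0.993, -0.12, 0.001, 0.0]
ft_force: [-0.8, -0.7, -1.1]
grip_width: 0.0501
time: 8.32
position: [0.4693, -0.0433, 0.0318]
tool_rot: [0.993, -0.119, 0.001, 0.0]
ft_force: [-0.4, 0.5, -0.2]
grip_width: 0.0499
('tcp jig', array([   0. , -123.3]), np.float64(0.0318), 'tool x yaw rel', np.float64(0.1), 'F', array([-0.4,  0.5, -0.2]))
((248.49996948242188, 164.49998474121094), (196.99996948242188, 128.99996948242188), -0.0) [[-54.9, -114.3], [-50.4, -45.3], [48.9, -45.1], [53.6, -114.1]]
```

View pics/w6.png

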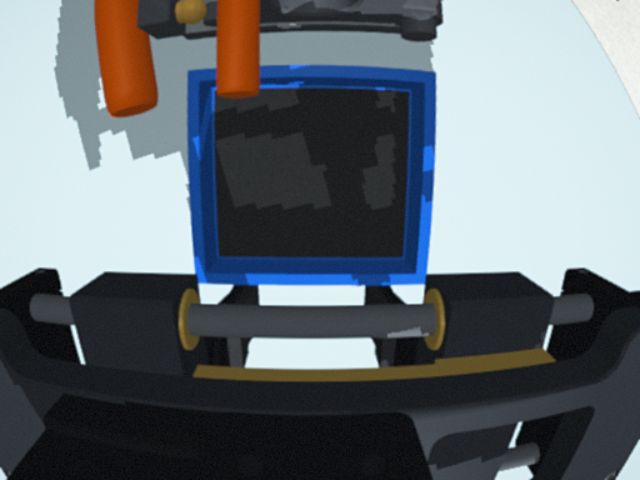

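Tray is square and in line, with its front edge about 24 mm from the outlet face. Push it the rest of the way.

```bash
python3 -m pendant '[[[0,-6,0],0],[[0,-6,0],0],[[0,-5,0],0],[[0,-4,0],0],[[0,0,0],0]]'
python3 - <<'E'
from jig import *
print(tcp())
E
python3 -m pendant '[[[0,-1.5,0],0],[[0,-1,0],0],[[0,0,0],0]]'
python3 - <<'E'
from jig import *
print(tcp())
c=camera("wrist");b=blobs(c["pixels"],(100,120,40),(130,255,255),(100,0,420,240),100)[0]
r=cv2.boundingRect(b);print(r,[J(onz(c,p,.026,fray)).tolist() for p in((r[0],r[1]),(r[0]+r[2],r[1]),(250,r[1]+r[3]))])
E
```

```text
time: 9.0
position: [0.4736, -0.0229, 0.0304]
tool_rot: [0.993, -0.119, -0.0, -0.0]
ft_force: [0.0, -0.3, -0.0]
grip_width: 0.0499
('tcp jig', array([  -0.7, -102.4]), np.float64(0.0304), 'tool x yaw rel', np.float64(-0.0), 'F', array([ 0. , -0.3, -0. ]))
time: 9.38
position: [0.4748, -0.0219, 0.0305]
tool_rot: [0.993, -0.119, 0.001, 0.001]
ft_force: [-0.3, -4.6, -0.9]
grip_width: 0.0498
('tcp jig', array([   0.3, -101.2]), np.float64(0.0305), 'tool x yaw rel', np.float64(0.1), 'F', array([-0.3, -4.6, -0.9]))
(147, 64, 201, 168) [[-51.3, -4.6], [49.1, -4.6], [0.4, -92.5]]
```

The 4.6 N contact says the tray is home against the outlet face. Retract, close the fingers and go over to the knob.

```bash
python3 -m pendant '[[[0,15,0],0],[[0,15,-10],0],[[0,0,-55],0],[[0,0,-55],0],[[0,0,-50],0],[[0,-60,0],0],[[0,-60,0],0],[[0,-60,0],0]]' 0
python3 -m pendant '[[[0,-60,0],0],[[0,-60,0],0],[[0,-21,0],0],[[0,0,0],0]]'
python3 - <<'E'
from jig import *
print(tcp())
c=camera("wrist");s=camera("top")
b=blobs(s["pixels"],(105,120,40),(130,255,255),(205,205,300,270),100)[0]
r=cv2.minAreaRect(b);print(r,J(onz(s,r[0],.026)))
cv2.imwrite("pics/w7.png",np.hstack([cv2.resize(c["pixels"],(400,300)),cv2.resize(s["pixels"][180:285,130:270],(400,300),interpolation=cv2.INTER_CUBIC)]))
E
```

```text
time: 10.42
position: [0.5101, 0.1253, 0.2016]
tool_rot: [0.993, -0.121, 0.001, -0.0]
ft_force: [1.0, -1.2, 0.3]
grip_width: 0.0006
time: 10.92
position: [0.5431, 0.2617, 0.2006]
tool_rot: [0.993, -0.119, -0.0, 0.0]
ft_force: [-0.3, -0.1, 0.2]
grip_width: 0.0005
('tcp jig', array([ -0.5, 190.5]), np.float64(0.2006), 'tool x yaw rel', np.float64(0.1), 'F', array([-0.3, -0.1,  0.2]))
((231.74761962890625, 236.1660614013672), (28.44870376586914, 35.5461540222168), 13.626995086669922) [ -0.9 -49.1]
```

View pics/w7.png

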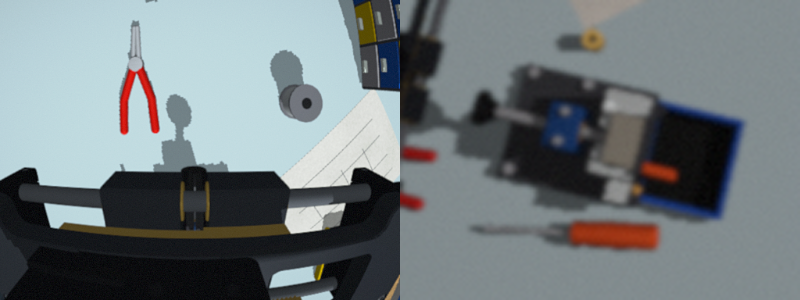

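Tray lies flush at jig (-0.9, -49.1) mm, keeper shut with the pin over the tray, knob clear. Descend and push slowly.

```bash
python3 -m pendant '[[[0,0,50],0],[[0,0,50],0],[[0,0,42],0],[[0,-6,0],0],[[0,-6,0],0],[[0,-4,0],0],[[0,0,0],0]]'
python3 -m pendant '[[[0,-4.5,0],0],[[0,-4.5,0],0],[[0,-4.5,0],0],[[0,-4.5,0],0],[[0,-4.5,0],0],[[0,-4.5,0],0],[[0,-4.5,0],0],[[0,-4.5,0],0]]'
python3 - <<'E'
from jig import *
print(tcp())
E
```

```text
time: 11.9
position: [0.5483, 0.278, 0.0604]
tool_rot: [0.993, -0.119, 0.002, -0.001]
ft_force: [-0.4, 1.0, -0.5]
grip_width: 0.0005
time: 12.9
position: [0.5557, 0.3125, 0.0585]
tool_rot: [0.993, -0.119, -0.0, 0.0]
ft_force: [0.0, -0.3, -0.3]
grip_width: 0.0002
('tcp jig', array([ -0.3, 242.9]), np.float64(0.0585), 'tool x yaw rel', np.float64(-0.0), 'F', array([ 0. , -0.3, -0.3]))
```

I used the wrong sign: tool +y is the push direction. It moved through free air (no force). Go back and push the right way.

```bash
python3 -m pendant '[[[0,25,0],0],[[0,25,0],0],[[0,12,0],0],[[0,4,0],0],[[0,4,0],0],[[0,4.5,0],0],[[0,4.5,0],0],[[0,4.5,0],0]]'
python3 -m pendant '[[[0,4.5,0],0],[[0,4.5,0],0],[[0,4.5,0],0],[[0,4.5,0],0]]'
python3 - <<'E'
from jig import *
print(tcp())
E
```

```text
time: 13.9
position: [0.5374, 0.2346, 0.0588]
tool_rot: [0.993, -0.12, 0.002, -0.003]
ft_force: [1.6, 15.0, -3.2]
grip_width: 0.0004
time: 14.4
position: [0.5334, 0.217, 0.0588]
tool_rot: [0.993, -0.12, 0.002, -0.003]
ft_force: [2.0, 6.3, -2.9]
grip_width: 0.0004
('tcp jig', array([  0.6, 144.7]), np.float64(0.0588), 'tool x yaw rel', np.float64(-0.1), 'F', array([ 2. ,  6.3, -2.9]))
```

```bash
python3 -m pendant '[[[0,4.5,0],0],[[0,4.5,0],0],[[0,4.5,0],0],[[0,4,0],0]]'
python3 - <<'E'
from jig import *
print(tcp())
E
python3 -m pendant '[[[0,4,0],0],[[0,3,0],0],[[0,1,0],0],[[0,0,0],0]]'
python3 - <<'E'
from jig import *
print(tcp())
c=camera("scene");d=camera("wrist")
cv2.imwrite("pics/w8.png",np.hstack([cv2.resize(d["pixels"],(400,300)),cv2.resize(c["pixels"][140:215,245:345],(400,300),interpolation=cv2.INTER_CUBIC)]))
E
```

```text
time: 14.9
position: [0.529, 0.1976, 0.0587]
tool_rot: [0.993, -0.119, 0.002, -0.001]
ft_force: [2.6, 5.8, -1.4]
grip_width: 0.0007
('tcp jig', array([  0.9, 124.9]), np.float64(0.0587), 'tool x yaw rel', np.float64(-0.0), 'F', array([ 2.6,  5.8, -1.4]))
time: 15.4
position: [0.529, 0.1968, 0.059]
tool_rot: [0.993, -0.122, 0.004, -0.007]
ft_force: [4.3, 30.7, -5.9]
grip_width: 0.0005
('tcp jig', array([  1.2, 124.1]), np.float64(0.059), 'tool x yaw rel', np.float64(-0.3), 'F', array([ 4.3, 30.7, -5.9]))
```

View pics/w8.png

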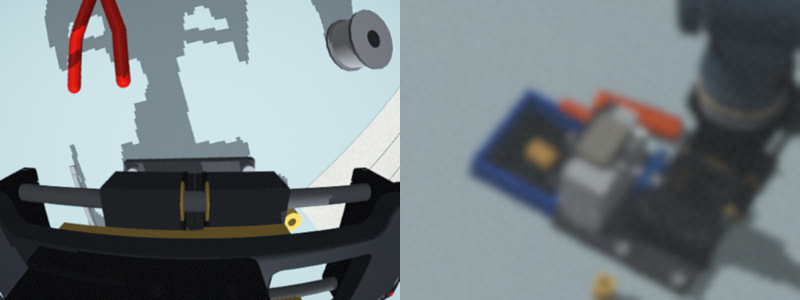

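At its stop (30 N) and the bush is visible in the tray at (540,150). Let the knob out, back away, lift.

```bash
python3 -m pendant '[[[0,-8,0],0],[[0,-10,0],0],[[0,-10,0],0],[[0,-10,0],0],[[0,-10,0],0],[[0,-12,0],0],[[0,-15,0],0],[[0,-10,0],0]]'
python3 -m pendant '[[[0,0,-50],0],[[0,0,-60],0],[[0,0,-60],0],[[0,-60,0],0],[[0,-40,0],0],[[0,0,0],0],[[0,0,0],0]]'
python3 - <<'E'
from jig import *
print(tcp())
s=camera("scene");t=camera("top");np.savez("s9.npz",**s);np.savez("t9.npz",**t)
for n,b in(('tray',blobs(t["pixels"],(105,120,40),(130,255,255),(205,205,300,270),100)[0]),):
    r=cv2.minAreaRect(b);print(n,r,J(onz(t,r[0],.026)))
for b in blobs(t["pixels"],(15,90,80),(32,255,255),(205,215,285,265),4)[:3]:
    r=cv2.minAreaRect(b);print('brass',r,J(onz(t,r[0],.015)))
for b in blobs(t["pixels"],(0,150,100),(14,255,255),(205,205,260,262),8)[:3]:
    r=cv2.minAreaRect(b);print('pin/orange',r,J(onz(t,r[0],.078)))
cv2.imwrite("pics/w9.png",np.hstack([cv2.resize(t["pixels"][180:285,130:270],(400,300),interpolation=cv2.INTER_CUBIC),cv2.resize(s["pixels"][140:215,245:345],(400,300),interpolation=cv2.INTER_CUBIC)]))
E
```

```text
time: 16.5
position: [0.5461, 0.2726, 0.0586]
tool_rot: [0.993, -0.119, 0.0, -0.0]
ft_force: [-0.5, -0.9, 0.1]
grip_width: 0.0008
time: 17.38
position: [0.5687, 0.3682, 0.2279]
tool_rot: [0.993, -0.119, -0.001, 0.001]
ft_force: [0.0, -1.0, 0.7]
grip_width: 0.001
('tcp jig', array([ -0.9, 300. ]), np.float64(0.2279), 'tool x yaw rel', np.float64(0.0), 'F', array([ 0. , -1. ,  0.7]))
tray ((231.30654907226562, 236.07211303710938), (29.259775161743164, 35.6156120300293), 13.240518569946289) [ -0.9 -47.9]
brass ((230.0, 234.0), (6.0, 8.0), 90.0) [  4.2 -42.2]
pin/orange ((212.0, 260.0), (2.0, 14.0), 90.0) [-76.3 -17.1]
pin/orange ((220.47061157226562, 239.61767578125), (11.399173736572266, 3.395498752593994), 14.03624439239502) [-19.  -25.1]
```

View pics/w9.png

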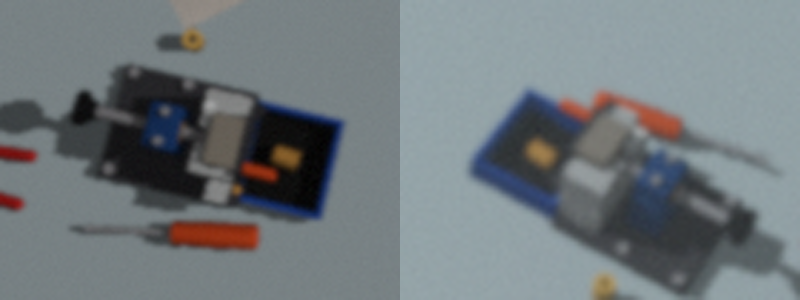

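The bush lies in the tray at (287,156), the knob is back out, the keeper is shut with the block seated, and the bystanders are in place. Handing in.

```bash
python3 -c "
from rig import order
print(order.hand_in())"
```

```text
the job is handed in; nothing more can be done
None
```

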